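# Tare the jeweller's bench scale

## Robot

A 7-joint arm with a two-finger parallel gripper is mounted at the origin on the work surface. World frame = base frame: x ahead of the robot, y to its left, z up, the work surface at z = 0. Lengths are in m, angles in rad, forces in N, time in s.
With the tool pointing down it reaches from about 0.35 to 0.9 m from the base axis. Payload 8.1 kg.
Tool frame: the origin (TCP) lies midway between the tips of the shut fingers; the grasp point (between the pads) lies arm.grip_point_offset behind it (arm.grip_point_offset is the distance from the TCP to the grasp point, in m); y points along the fingers, z is the direction in which the jaws open and shut, and the axes are right-handed (so a half turn about y gives the same grasp; the last joint's range is limited). The gripper opens to 92 mm and grips with 3 to 60 N. Pads are 19 mm wide; open, the fingers measure 130 mm over their backs; the gripper's body (75 mm by 190 mm) begins 47 mm behind the grasp point.
Start: joints at [-1.296, 0.434, 0.025, 1.573, -0.012, 1.134, -0.075], TCP at [0.231, 0.581, 0.191] pointing down, gripper open.
Joint ranges: [-2.62, 2.62], [-0.44, 2.09], [-1.27, 1.32], [0.08, 2.57], [-1.32, 4.46], [0.12, 2], [-2.74, 2.74]. Speed limits (rad/s): [2.22, 2.22, 3.01, 3.01, 3.14, 3.14, 3.14].

## Interface

Orientations are given as a rotation vector (axis times angle).
In Python, from cell import arm, get_image, camera_info gives the robot as it stands.
- The arm moves only by the tool carry_out, never from a script. Its argument "steps" is one flat list of numbers, 5 for each row, row after row: the opening, from 0 (shut) to 1 (fully open), then the shift along the world's x, y, z in units of 0.1 m (1.0 is 0.1 m), then the turn about the world's z in units of 45 degrees (1.0 is 45 degrees). In form: [hand, dx, dy, dz, spin, hand, dx, dy, dz, spin, ...]. A call has 1 to 12 rows; each row is the pose to reach, as a shift and turn from the pose commanded when the call began; what a row does not reach only later rows make up. A row lasts 1/10 s, in which the tool goes at most 50 mm and 8.59 degrees, less where a joint would pass 70% of its speed; a pose out of reach is approached as far as the arm can. A call with a number of a shift or a turn outside -1 to 1 is refused whole. A call with a gripper value outside its range is refused whole. The fingers move at their own pace and stop on an object; "grip_force" is the grip in N (left out, the last holds). Time passes only in rows, so rows that repeat a pose let the fingers close. It gives the time, the measured TCP pose, the force and the opening at its end, in the units of the state.
- arm.observe(): the state, without advancing time (a new reading comes with each control period).
- get_image(name): name is "scene" or "top" or "wrist"; returns (picture, depth): 420x560x3 uint8, red, green, blue; 420x560 float32, m along the optical axis (not along the pixel's ray), 0 where there is no reading.
- camera_info(name): a dict with "fovy" (degrees; the focal length in pixels is half the picture's height over the tangent of half this angle, whatever the lens; pixels are square), "cx", "cy" (the principal point, pixels), "R" (3x3) and "t" (3): a world point X has camera coordinates R X + t; the wrist camera has in their place "tool_from_camera" (4x4, takes a point from camera to tool coordinates, whose origin is the TCP and whose axes are the tool frame's). Camera axes: x right, y down, z forward; pixel columns grow to the right and rows downward; lengths in m; the calibration is good to about 2 mm. A picture is of the moment at which its call begins: read the wrist's pose just before it. camera_info takes no time and is no camera call.
- arm.sign_off(): hands the job in, once; it reports no verdict.
The state is a dict: "clock": time; "joints": joint angles; "dq": joint speeds; "joint_efforts": joint torques, N m; "position": TCP position; "ee_rot": TCP orientation; "force": force on the tool from outside, world axes, zero at the start; "ft_torque": the same for the moment, N m; "width": opening from 0.0 (shut) to 1.0 (fully open).
Only numpy, scipy, OpenCV 4.12 (cv2) and the standard library are available. Lean on these libraries where they do the work, as an engineer would, in place of code of your own. Each camera call takes 0.05 s, during which the arm holds its last target. There are 200 camera calls.

## Task

Get the bench scale ready with the weights on its pan: with a fingertip press its round key, then tap lightly straight down on the knob of the tall brass weight so that the pan gives a little, and then press the oblong key, letting each come back up before the next. Touch lightly throughout and leave the square key alone. The weights stay standing where they are, neither gripped nor lifted nor slid, and the other things on the bench are not disturbed.

Things in the scene. Friction and masses are not known exactly. Their poses are not given: they have to be found in the camera images.
- scale: White bench scale fixed to the table, 270 x 210 x 50 mm high. Origin at the middle of its underside on the table; its x axis points from the key panel to the pan, z up. A row of three black keys, 62 mm apart, crosses the key panel 95 mm to -x of the origin, in any order; a 160 x 196 mm steel pan, top 66 mm above the table, is centred 50 mm to +x. Fingers come straight down on keys and weights; nothing else near them is taller than 100 mm.
- round_key_top (a point): Middle of the top of the round key, 26 mm across. Its top stands 12 mm above the panel, 62 mm above the table. Its axes are the scale's.
- oblong_key_top (a point): Middle of the top of the oblong key, 16 mm (scale's x) by 42 mm (scale's y); same height as the round key.
- square_key_top (a point): Middle of the top of the square key, 26 x 26 mm, same height as the others; it changes the units and is left alone.
- round_key (a joint): The key's travel is straight down: 0 at rest, 0.006 m fully down; the spring takes about 2 N to start and 5 N to go fully down. Past 4 mm is surely pressed.
- oblong_key (a joint): The key's travel is straight down: 0 at rest, 0.006 m fully down; the spring takes about 2 N to start and 5 N to go fully down. Past 4 mm is surely pressed.
- square_key (a joint): The key's travel is straight down: 0 at rest, 0.006 m fully down; the spring takes about 2 N to start and 5 N to go fully down.
- pan (a joint): Travel of the sprung pan straight down: 0 at rest, with the weights on it; 0.006 m at its stop. A further push of 1 to 2.5 N starts it and about 6 N takes it to the stop; 3 mm is a clear tap.
- tall_weight_top (a point): Middle of the flat top of the tall brass weight's knob, 22 mm across. The weight is loose, about 200 g, 34 mm across its foot and 56 mm high, and stands on the pan, on its left or right half. At rest the top is 122 mm above the table.
- low_weight_top (a point): Middle of the top of the low brass disc weight, 32 mm across and 14 mm high, loose on the other half of the pan, 70 mm or more from the tall one.
- dish: Loose white bowl, 80 mm across, 30 mm high, left (+y) of the scale. Origin under its centre.
- bench_block: Loose steel block 60 x 60 x 20 mm, right (-y) of the scale. Origin under its centre.
- flux_jar: Loose jar, 48 mm across, 60 mm high, right of the scale. Origin under its centre.
- ring_stand: Loose wooden cone on a foot, 60 mm across, 90 mm high, left of the scale's far corner. Origin under its centre.
- graver: Loose hand tool with a wooden handle, 130 mm long, lying left of the key panel.
- test_ring: Loose steel finger ring, 24 mm across, 6 mm high, lying beyond the jar, right of the scale. Origin under its centre.
Things that resemble listed ones, but are neither listed nor needed, are in the scene too. Of the things shaped like the part that bears low_weight_top, the brass one is meant.

How it is judged:
On the way, in this order (a step that is already met when the one before it is completed fails the run):
1. the round key is pressed (3 mm down or more) by the fingers (value of joint round_key above 0.003 m and contact force between the fingers and round_key above 0.3 N), for 0.04 s.
2. the round key is back up (value of joint round_key below 0.0012 m), for 0.04 s.
3. the tall weight is tapped from above: the fingers touch it and the pan gives 1.5 mm or more (value of joint pan above 0.0015 m and contact force between the fingers and tall_weight above 0.3 N), for 0.04 s.
4. the pan is back up and the weight no longer touched (value of joint pan below 0.001 m and not (contact force between the fingers and tall_weight above 0.05 N)), for 0.04 s.
5. the oblong key is pressed (3 mm down or more) by the fingers (value of joint oblong_key above 0.003 m and contact force between the fingers and oblong_key above 0.3 N), for 0.04 s.
At the end, for the whole second after the job is handed in: All keys are back up (within 1.2 mm) and the pan too (within 1 mm); both weights stand upright (within 0.1 rad) on the pan within 10 mm of where they stood; every other loose thing is within 20 mm of where it was (value of joint each of round_key, oblong_key, square_key below 0.0012 m and value of joint pan below 0.001 m and distance of each of tall_weight_top, low_weight_top from where it was at the start of the episode below 0.01 m and height (world z) of tall_weight_top above 0.118 m and angle between each of tall_weight_top, low_weight_top's own z axis and vertical below 0.1 rad and height (world z) of low_weight_top above 0.076 m and distance of each of dish, bench_block, flux_jar, ring_stand, graver, test_ring from where it was at the start of the episode below 0.02 m); the robot touches nothing.
It fails at once if the square key is pressed (more than 2 mm) (value of joint square_key above 0.002 m).
It fails at once if a key or a weight is touched with more than 15 N (contact force between the fingers and round_key above 15 N or contact force between the fingers and oblong_key above 15 N or contact force between the fingers and square_key above 15 N or contact force between the fingers and tall_weight above 15 N or contact force between the fingers and low_weight above 15 N).
It fails at once if a weight is lifted more than 6 mm, tipped over 0.3 rad or moved more than 15 mm (height (world z) of tall_weight_top above 0.128 m or height (world z) of low_weight_top above 0.086 m or angle between any of tall_weight_top, low_weight_top's own z axis and vertical above 0.3 rad or distance of any of tall_weight_top, low_weight_top from where it was at the start of the episode above 0.015 m).
It fails at once if two of round key, oblong key and pan are held down at once (value of joint each of round_key, oblong_key above 0.002 m or value of joint each of round_key, pan above 0.002 m or value of joint each of oblong_key, pan above 0.002 m).
It fails at once if another loose thing is moved more than 20 mm (distance of any of dish, bench_block, flux_jar, ring_stand, graver, test_ring from where it was at the start of the episode above 0.02 m).
It also fails if it takes over 48 s, if anything falls off the work surface, if the arm or the gripper's body presses on something with over 40 N, if the wrist force passes 120 N, or if a joint passes its speed limit or range.

## Working session

There is one attempt and no reset: what is moved stays moved. The work goes in short steps, Python scripts to look and compute and a tool call to move; the robot and the scene stay as the last step left them, time stands still between calls to the robot, and variables do not carry over. Pictures are saved under pics/ and viewed, about 8 in all and at most 12, crops included, and the job is handed in when it is done.

Besides the shell and the picture viewer there is one more tool, called after "Request:" as name(argument=value, ...) on one line, values as JSON. carry_out: Moves the arm, as the interface text tells. Shifts and turns lie within -1 to 1; 1 stands for 0.1 m of shift or 45 degrees of turn. Its arguments: {"type":"object","properties":{"steps":{"type":"array","items":{"type":"number"}},"grip_force":{"type":"number"}},"required":["steps"]}

```bash
mkdir -p pics; cat > h.py <<'E'
import numpy as np,cv2
from cell import arm,get_image,camera_info
def snap(n,f):
    im,d=get_image(n); cv2.imwrite(f'pics/{f}.png',im[:,:,::-1]); np.save(f'pics/{f}.npy',d); return im,d
def ray(n,u,v,z):
    c=camera_info(n); f=210/np.tan(np.radians(c['fovy'])/2)
    R=np.array(c['R']);t=np.array(c['t']); o=-R.T@t; r=R.T@np.array([(u-c['cx'])/f,(v-c['cy'])/f,1])
    return o+r*(z-o[2])/r[2]
E
python3 - <<'E'
from h import *
s=arm.observe();print(s['clock'],s['position'],s['ee_rot'],s['force'],s['width'],arm.grip_point_offset)
for n in('top','scene'):
    snap(n,n+'0');print(camera_info(n))
print(camera_info('wrist'))
E
```

```text
0.0 [0.23040782 0.58037164 0.19054255] [-1.55197385  0.29660531 -0.29639318] [0.17961208 0.54704459 0.32835423] 1.0013447672743956 0.0188
{'fovy': 51.79574251854716, 'cx': 285.3775636814854, 'cy': 213.11273469840808, 'R': array([[-0.00666487, -0.99934554, -0.03555372],
       [-0.98502276,  0.01268706, -0.17195696],
       [ 0.17229549,  0.03387515, -0.98446266]]), 't': array([0.07023159, 0.61187976, 0.85203871])}
{'fovy': 56.57911970760841, 'cx': 276.5297930495029, 'cy': 212.1090722637356, 'R': array([[ 0.72941916,  0.68380961, -0.0187648 ],
       [ 0.53059919, -0.58287729, -0.61540114],
       [-0.43175479,  0.43892879, -0.78799069]]), 't': array([-0.45848511, -0.23568323,  1.13678618])}
{'fovy': 67.35367680127865, 'cx': 275.83988005997486, 'cy': 215.71759314608877, 'tool_from_camera': array([[-1.00392656e-03,  9.65155399e-01,  2.61675464e-01,
        -7.04203881e-02],
       [ 1.95340536e-04, -2.61675401e-01,  9.65155918e-01,
        -1.92865419e-01],
       [ 9.99999477e-01,  1.02006149e-03,  7.41689130e-05,
        -3.90575817e-04],
       [ 0.00000000e+00,  0.00000000e+00,  0.00000000e+00,
         1.00000000e+00]])}
```

View pics/top0.png

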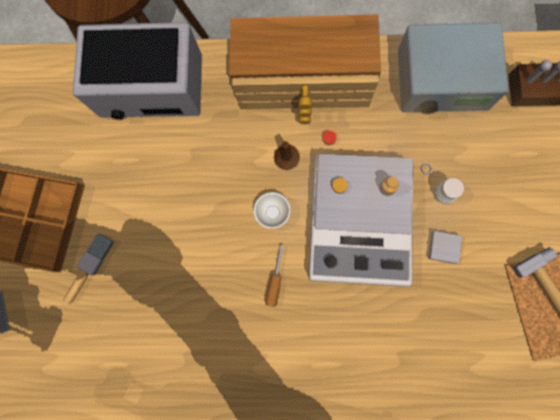

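View pics/scene0.png

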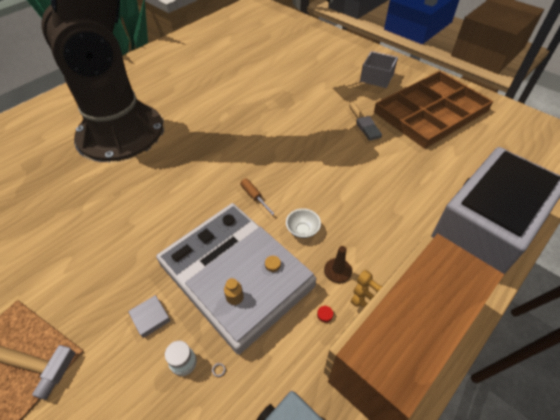

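```bash
python3 - <<'E'
from h import *
from scipy.spatial.transform import Rotation as Ro
print(Ro.from_rotvec(arm.observe()['ee_rot']).as_matrix().round(3))
im=cv2.imread('pics/top0.png')
hsv=cv2.cvtColor(im,cv2.COLOR_BGR2HSV); 
x0,y0,x1,y1=308,150,418,288
def blobs(m,z,nm):
    n,l,st,c=cv2.connectedComponentsWithStats(m.astype(np.uint8))
    for i in range(1,n):
        if st[i,4]>25:
            u,v=c[i]+[x0,y0]; print(nm,(u.round(1),v.round(1)),st[i],ray('top',u,v,z).round(4))
r=hsv[y0:y1,x0:x1]
blobs(r[...,2]<50,.062,'dark')
blobs((r[...,1]>110)&(r[...,2]>90),.08,'brass')
cv2.imwrite('pics/crop.png',cv2.resize(im[y0:y1,x0:x1],None,fx=4.3,fy=4.3,interpolation=cv2.INTER_CUBIC))
E
```

```text
[[ 0.929 -0.     0.369]
 [-0.369 -0.001  0.929]
 [ 0.    -1.    -0.001]]
brass (np.float64(376.5), np.float64(212.3)) [   0    0  110  138 1578] [ 0.6072 -0.1208  0.08  ]
brass (np.float64(390.3), np.float64(184.8)) [ 74  27  16  17 192] [ 0.664  -0.1511  0.08  ]
brass (np.float64(339.2), np.float64(184.9)) [ 24  28  15  15 179] [ 0.6653 -0.0474  0.08  ]
brass (np.float64(308.6), np.float64(230.8)) [  0  58   3  57 105] [0.5712 0.0168 0.08  ]
```

View pics/crop.png

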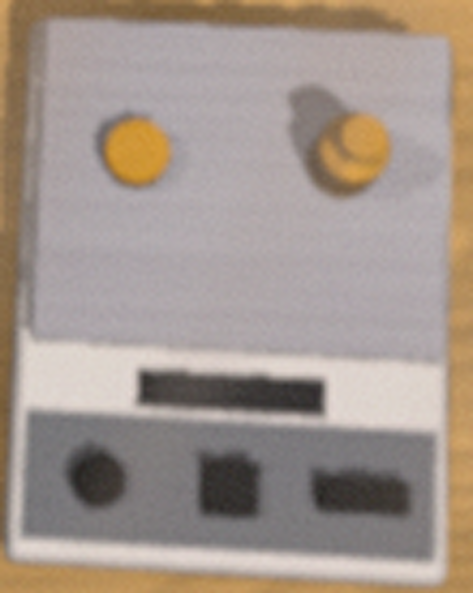

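```bash
python3 - <<'E'
from h import *
for n,u,v,z in(('round',97,476,.062),('sq',231,485,.062),('obl',361,491,.062),('knob',364,136,.122)):
    print(n,ray('top',308+u/4.3,150+v/4.3,z).round(4))
p=[ray('top',308+u/4.3,150+v/4.3,.062) for u,v in((97,476),(361,491))]
d=p[0]-p[1];print(np.linalg.norm(d),np.degrees(np.arctan2(d[1],d[0])))
for v,u in((263,361),(250,340)): print(np.load('pics/top0.npy')[v,u])
E
```

```text
round [ 0.5119 -0.0271  0.062 ]
sq [ 0.5071 -0.0899  0.062 ]
obl [ 0.5038 -0.1505  0.062 ]
knob [ 0.6601 -0.1471  0.122 ]
0.12359018855009495 86.23692051540706
0.87415844
0.89359653
```

Request:
carry_out(steps=[0,0.23,-0.45,0,0.19,0,0.45,-0.9,0,0.38,0,0.47,-1.0,0,0.4])

```text
clock: 0.4
position: [0.2815, 0.4752, 0.1909]
ee_rot: [-1.574, 0.049, -0.052]
force: [0.5, -0.3, -0.2]
width: 0.787
```

Request:
carry_out(steps=[0,0.22,-0.45,0,0,0,0.44,-0.9,0,0,0,0.47,-1.0,0,0])

```text
clock: 0.7
position: [0.3275, 0.3754, 0.1912]
ee_rot: [-1.573, 0.055, -0.057]
force: [-0.9, 0.1, 0.3]
width: 0.527
```

Request:
carry_out(steps=[0,0.22,-0.45,0,0,0,0.44,-0.9,0,0,0,0.47,-1.0,0,0])

```text
clock: 1.0
position: [0.3739, 0.2758, 0.1913]
ee_rot: [-1.572, 0.055, -0.056]
force: [-1.3, 0.2, 0.6]
width: 0.268
```

Request:
carry_out(steps=[0,0.22,-0.45,0,0,0,0.44,-0.9,0,0,0,0.47,-1.0,0,0])

```text
clock: 1.3
position: [0.4205, 0.1763, 0.1914]
ee_rot: [-1.572, 0.055, -0.056]
force: [0.2, -0.0, -0.3]
width: 0.018
```

Request:
carry_out(steps=[0,0.22,-0.45,0,0,0,0.44,-0.9,0,0,0,0.47,-1.0,0,0])

```text
clock: 1.6
position: [0.4675, 0.0765, 0.1915]
ee_rot: [-1.572, 0.054, -0.056]
force: [0.1, -0.2, -0.9]
width: 0.004
```

Request:
carry_out(steps=[0,0.22,-0.45,0,0,0,0.44,-0.9,0,0,0,0.47,-1.0,0,0,0,0.47,-1.0,0,0,0,0.47,-1.0,0,0])

```text
clock: 2.1
position: [0.5121, -0.0169, 0.191]
ee_rot: [-1.569, 0.05, -0.048]
force: [-0.2, 0.3, 0.2]
width: 0.003
```

```bash
cat >> h.py <<'E'
from scipy.spatial.transform import Rotation as Ro
def wray(s,u,v,z):
    c=camera_info('wrist'); f=210/np.tan(np.radians(c['fovy'])/2); M=np.array(c['tool_from_camera'])
    R=Ro.from_rotvec(s['ee_rot']).as_matrix()
    o=R@M[:3,3]+s['position']; r=R@M[:3,:3]@np.array([(u-c['cx'])/f,(v-c['cy'])/f,1])
    return (o+r*(z-o[2])/r[2]).round(4)
E
python3 - <<'E'
from h import *
import pickle
s=arm.observe();snap('wrist','w1');pickle.dump(s,open('s1.pkl','wb'))
print(s['clock'],s['position'],s['force'],s['width']);print(Ro.from_rotvec(s['ee_rot']).as_matrix().round(3))
E
```

```text
2.1 [ 0.51207607 -0.01694613  0.19098783] [-0.20776409  0.34221426  0.2092414 ] 0.0025876027303144435
[[ 0.998 -0.001  0.063]
 [-0.063  0.001  0.998]
 [-0.001 -1.     0.001]]
```

View pics/w1.png

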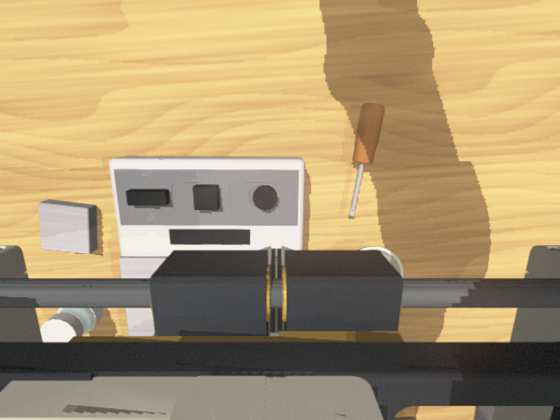

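The wrist view shows oblong (148,197), square (206,197), round (265,197) keys; the block, jar and graver are clear of the path.

```bash
python3 - <<'E'
from h import *
import pickle
s=pickle.load(open('s1.pkl','rb'))
im=cv2.imread('pics/w1.png');g=im.max(2)[175:220,115:300]
n,l,st,c=cv2.connectedComponentsWithStats((g<70).astype(np.uint8))
for i in range(1,n):
    if st[i,4]>100:
        x,y,w,h,a=st[i];print(c[i]+[115,175],st[i],wray(s,115+x+(w-1)/2,175+y+(h-1)/2,.062),wray(s,*(c[i]+[115,175]),.062))
E
```

```text
[147.85850556 196.9809221 ] [ 12  14  43  16 629] [ 0.4997 -0.1497  0.062 ] [ 0.5002 -0.1499  0.062 ]
[209.38655462 204.        ] [ 80  15  25  20 119] [ 0.5067 -0.0888  0.062 ] [ 0.5116 -0.0868  0.062 ]
```

Request:
carry_out(steps=[0,-0.02,-0.1,-0.3,0,0,-0.02,-0.1,-0.7,0,0,-0.02,-0.1,-1.0,0,0,-0.02,-0.1,-1.0,0,0,-0.02,-0.1,-1.0,0])

```text
clock: 2.65
position: [0.5104, -0.0276, 0.0918]
ee_rot: [-1.57, 0.049, -0.048]
force: [0.2, -0.6, 0.1]
width: 0.006
```

```bash
python3 - <<'E'
from h import *
im=cv2.imread('pics/scene0.png')[200:320,155:320]
cv2.imwrite('pics/crop2.png',cv2.resize(im,None,fx=4.8,fy=4.8,interpolation=cv2.INTER_CUBIC))
E
```

```text
(no output)
```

View pics/crop2.png

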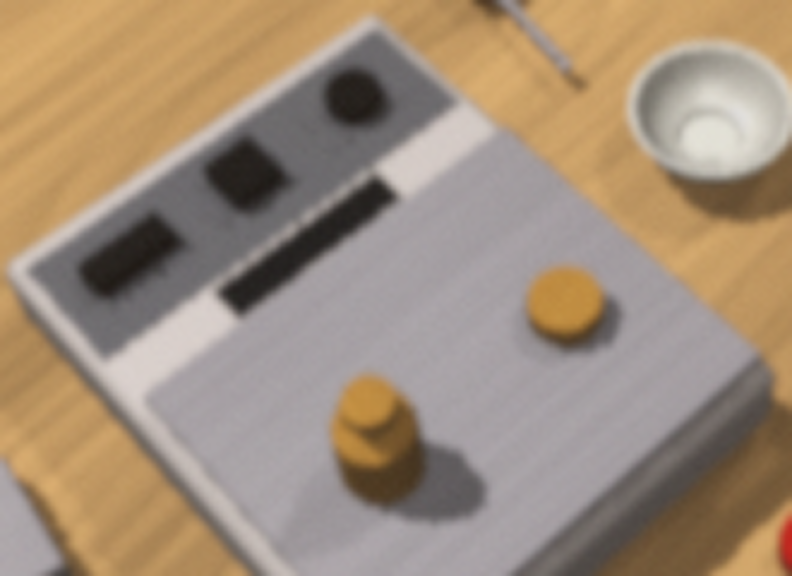

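The scene crop confirms round (354,93), square (244,173), oblong (130,250), and the knob top at (369,402).

```bash
python3 - <<'E'
from h import *
for n,u,v,z in(('round',354,93,.062),('sq',244,171,.062),('obl',129,250,.062),('knob',369,402,.122)):
    print(n,ray('scene',155+u/4.8,200+v/4.8,z).round(4))
E
```

```text
round [ 0.5141 -0.029   0.062 ]
sq [ 0.51   -0.0911  0.062 ]
obl [ 0.5049 -0.1514  0.062 ]
knob [ 0.662  -0.1478  0.122 ]
```

Request:
carry_out(steps=[0,0,0.01,-0.12,0,0,0,0.01,-0.24,0,0,0,0.01,-0.26,0,0,0,0.01,-0.26,0])

```text
clock: 3.05
position: [0.5103, -0.0281, 0.065]
ee_rot: [-1.57, 0.051, -0.049]
force: [0.1, -0.0, 0.7]
width: 0.006
```

Request:
carry_out(steps=[0,0,0,-0.03,0,0,0,0,-0.05,0,0,0,0,-0.07,0,0,0,0,-0.07,0])

```text
clock: 3.45
position: [0.5104, -0.0281, 0.0582]
ee_rot: [-1.57, 0.05, -0.05]
force: [0.0, -0.2, -0.3]
width: 0.003
```

Request:
carry_out(steps=[0,0,0,-0.02,0,0,0,0,-0.02,0,0,0,0,-0.02,0])

```text
clock: 3.75
position: [0.5106, -0.0281, 0.0563]
ee_rot: [-1.57, 0.05, -0.05]
force: [-0.9, 0.1, 0.4]
width: -0.001
```

```bash
python3 - <<'E'
from h import *
F=[]
im,d=snap('scene','s2')
for _ in range(3): 
    get_image('top'); F.append(arm.observe()['force'])
print(np.array(F).round(2), arm.observe()['position'])
cv2.imwrite('pics/crop3.png',cv2.resize(im[140:300,130:350,::-1],None,fx=3.6,fy=3.6,interpolation=cv2.INTER_CUBIC))
E
```

```text
[[ 0.13 -0.14 -0.4 ]
 [ 0.39  0.01 -0.49]
 [-0.15 -0.42  0.59]] [ 0.51062007 -0.02805463  0.05638964]
```

View pics/crop3.png

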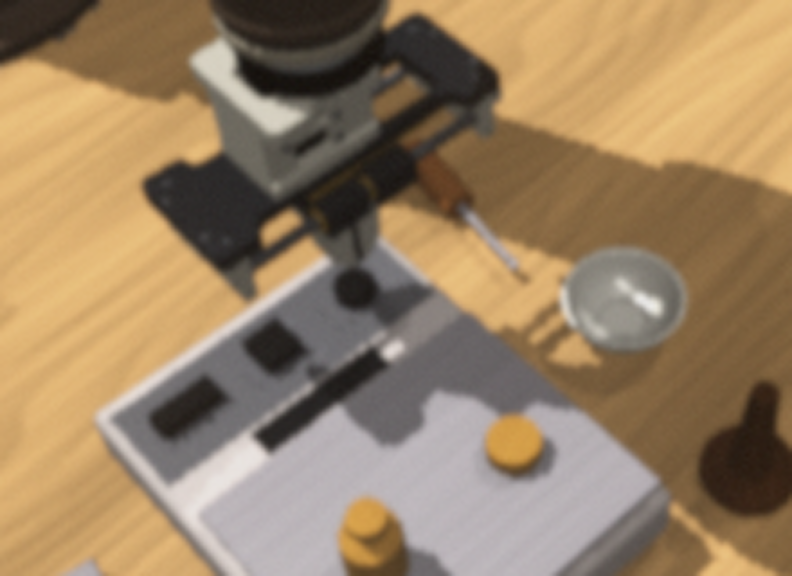

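```bash
python3 - <<'E'
from h import *
d=np.load('pics/s2.npy');c=camera_info('scene');f=210/np.tan(np.radians(c['fovy'])/2)
R=np.array(c['R']);t=np.array(c['t'])
def P(u,v):
    z=d[v,u];return (R.T@(np.array([(u-c['cx'])/f*z,(v-c['cy'])/f*z,z])-t)).round(4)
for v in range(200,226,2): print(v,P(226,v),P(231,v))
print('sq',P(206,236),'pan',P(215,265))
q=R@arm.observe()['position']+t;print('tcp px',c['cx']+f*q[0]/q[2],c['cy']+f*q[1]/q[2])
E
```

```text
200 [ 0.5488 -0.0502  0.1751] [ 0.5481 -0.0384  0.164 ]
202 [ 0.5473 -0.0501  0.1678] [ 0.5227 -0.0213  0.1218]
204 [ 0.5224 -0.0341  0.1266] [ 0.5232 -0.0225  0.1168]
206 [ 0.9503 -0.3228  0.7421] [ 0.9503 -0.3228  0.7421]
208 [ 0.5227 -0.0362  0.1157] [ 0.5233 -0.0243  0.1052]
210 [ 0.5223 -0.0369  0.1094] [ 0.5222 -0.0244  0.0976]
212 [ 0.5222 -0.0377  0.1033] [ 0.5236 -0.0263  0.0937]
214 [ 0.4894 -0.0169  0.0481] [ 0.4993 -0.0104  0.0504]
216 [ 0.5034 -0.0272  0.0629] [ 0.5097 -0.0185  0.06  ]
218 [ 0.5065 -0.0303  0.0614] [ 0.5152 -0.0233  0.0623]
220 [ 0.5101 -0.0337  0.0608] [ 0.5189 -0.0268  0.0618]
222 [ 0.5152 -0.0381  0.0623] [ 0.5227 -0.0303  0.0614]
224 [ 0.5158 -0.0395  0.057 ] [ 0.5227 -0.0313  0.055 ]
sq [ 0.5112 -0.0917  0.0624] pan [ 0.58   -0.1262  0.0649]
tcp px 228.29062788700207 219.78109300735184
```

```bash
python3 - <<'E'
from h import *
s=arm.observe();im,d=snap('wrist','w2')
c=camera_info('wrist'); f=210/np.tan(np.radians(c['fovy'])/2); M=np.array(c['tool_from_camera']);R=Ro.from_rotvec(s['ee_rot']).as_matrix()
v,u=np.mgrid[:420,:560]
C=np.stack([(u-c['cx'])/f*d,(v-c['cy'])/f*d,d],-1)
T=C@M[:3,:3].T+M[:3,3]; W=T@R.T+s['position']
d1=np.load('pics/w1.npy')
print('col276 rows: z world, tool y');
for r in range(100,420,12): print(r,W[r,276].round(3),T[r,276].round(3),W[r,240].round(3),im[r,276])
s2=arm.observe();print(s2['position'],s2['joints'].round(3) if hasattr(s2['joints'],'round') else s2['joints'])
print(s2['joint_efforts'])
E
```

```text
col276 rows: z world, tool y
100 [ 0.418 -0.022 -0.001] [-0.092  0.057 -0.   ] [ 0.417 -0.049 -0.001] [239 210 139]
112 [ 0.427 -0.023 -0.   ] [-0.084  0.057 -0.   ] [ 0.425 -0.05  -0.001] [237 207 133]
124 [ 0.436 -0.024 -0.001] [-0.075  0.057 -0.   ] [ 0.434 -0.051 -0.001] [239 208 135]
136 [ 0.444 -0.024 -0.001] [-0.066  0.057 -0.   ] [ 0.443 -0.052 -0.   ] [231 194 127]
148 [ 0.453 -0.025 -0.001] [-0.057  0.058 -0.   ] [ 0.452 -0.053 -0.002] [238 205 138]
160 [ 0.463 -0.025 -0.001] [-0.048  0.057 -0.   ] [ 0.461 -0.053  0.001] [228 192 129]
172 [ 0.469 -0.026  0.022] [-0.042  0.035 -0.   ] [ 0.468 -0.052  0.022] [161 149 140]
184 [ 0.473 -0.026  0.049] [-0.037  0.008 -0.   ] [ 0.472 -0.049  0.05 ] [241 236 229]
196 [ 0.481 -0.026  0.049] [-0.029  0.007 -0.   ] [ 0.479 -0.049  0.051] [153 150 143]
208 [ 0.489 -0.027  0.05 ] [-0.022  0.007 -0.   ] [ 0.487 -0.05   0.05 ] [157 153 149]
220 [ 0.497 -0.027  0.051] [-0.014  0.005 -0.   ] [ 0.495 -0.051  0.052] [104 100  96]
232 [ 0.501 -0.028  0.062] [-0.009 -0.006 -0.   ] [ 0.503 -0.052  0.051] [71 66 64]
244 [ 0.509 -0.028  0.062] [-0
[... 751 characters left out ...]
27  0.193] [-0.025 -0.136 -0.   ] [ 0.485 -0.034  0.192] [49 49 47]
364 [ 0.485 -0.027  0.196] [-0.026 -0.14  -0.   ] [ 0.484 -0.034  0.197] [53 55 55]
376 [ 0.485 -0.027  0.199] [-0.025 -0.143 -0.   ] [ 0.484 -0.033  0.201] [76 73 68]
388 [ 0.485 -0.027  0.203] [-0.026 -0.146 -0.   ] [ 0.484 -0.033  0.203] [151 147 132]
400 [ 0.485 -0.027  0.205] [-0.026 -0.149 -0.   ] [ 0.484 -0.033  0.206] [150 146 127]
412 [ 0.486 -0.027  0.207] [-0.025 -0.15  -0.   ] [ 0.484 -0.032  0.208] [153 149 132]
[ 0.51060616 -0.02806964  0.05639905] [-0.252  0.42   0.268  2.018 -0.164  0.723  1.623]
[ 3.75745964e-03 -5.52330029e+01  4.00155768e+00 -2.26082557e+01
  3.85075458e-02  8.11566319e-02 -1.80228558e-04]
```

View pics/w2.png

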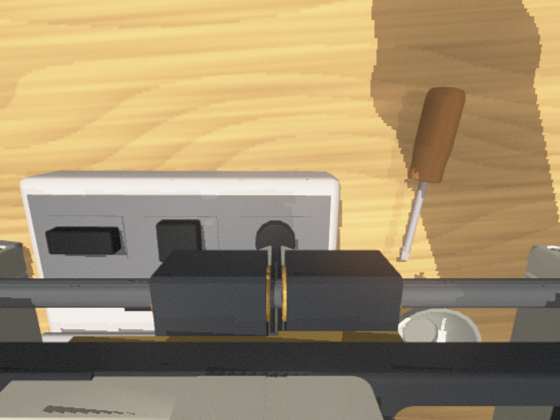

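```bash
python3 - <<'E'
from h import *
d=np.load('pics/s2.npy');c=camera_info('scene');f=210/np.tan(np.radians(c['fovy'])/2)
R=np.array(c['R']);t=np.array(c['t'])
v,u=np.mgrid[:420,:560]
W=(np.stack([(u-c['cx'])/f*d,(v-c['cy'])/f*d,d],-1)-t)@R
for nm,a in(('left bracket',(190,208,200,226)),('right br',(255,275,160,185)),('fingers',(216,240,195,216))):
    P=W[a[2]:a[3],a[0]:a[1]].reshape(-1,3);P=P[(P[:,2]>.075)&(P[:,2]<.2)]
    P=P[np.argsort(P[:,2])];print(nm,len(P));print(P[:8].round(3))
E
```

```text
left bracket 233
[[ 0.528 -0.116  0.158]
 [ 0.519 -0.115  0.159]
 [ 0.516 -0.115  0.159]
 [ 0.542 -0.117  0.159]
 [ 0.533 -0.116  0.159]
 [ 0.536 -0.117  0.159]
 [ 0.539 -0.117  0.16 ]
 [ 0.523 -0.116  0.16 ]]
right br 183
[[0.542 0.05  0.158]
 [0.524 0.051 0.159]
 [0.547 0.048 0.159]
 [0.528 0.049 0.16 ]
 [0.554 0.05  0.16 ]
 [0.553 0.048 0.161]
 [0.554 0.053 0.161]
 [0.549 0.049 0.161]]
fingers 335
[[ 0.52  -0.027  0.091]
 [ 0.522 -0.031  0.093]
 [ 0.523 -0.034  0.094]
 [ 0.524 -0.026  0.094]
 [ 0.521 -0.029  0.094]
 [ 0.522 -0.033  0.095]
 [ 0.521 -0.027  0.096]
 [ 0.522 -0.019  0.096]]
```

The fingertips sit about 35 mm above the reported TCP: the scene depth shows tips at z≈0.091 with the reading at 0.056, the wrist view agrees, and there was no contact force. I'll use that offset and feel for contact.

Request:
carry_out(steps=[0,0.01,0,-0.12,0,0,0.01,0,-0.23,0,0,0.01,0,-0.25,0,0,0.01,0,-0.25,0])

```text
clock: 4.4
position: [0.5108, -0.0282, 0.0304]
ee_rot: [-1.57, 0.052, -0.049]
force: [-0.4, 0.1, -0.4]
width: 0.006
```

Request:
carry_out(steps=[0,0,0,-0.02,0,0,0,0,-0.03,0,0,0,0,-0.03,0])

```text
clock: 4.7
position: [0.5116, -0.0281, 0.0284]
ee_rot: [-1.57, 0.05, -0.05]
force: [0.1, -0.9, 0.9]
width: 0.004
```

Request:
carry_out(steps=[0,0,0,-0.02,0,0,0,0,-0.02,0,0,0,0,-0.02,0])

```text
clock: 5.0
position: [0.5119, -0.0281, 0.0265]
ee_rot: [-1.57, 0.05, -0.051]
force: [0.5, -0.2, 1.7]
width: 0.003
```

Request:
carry_out(steps=[0,0,0,-0.02,0,0,0,0,-0.02,0,0,0,0,-0.02,0])

```text
clock: 5.3
position: [0.5119, -0.028, 0.0244]
ee_rot: [-1.57, 0.05, -0.05]
force: [0.2, 1.0, 2.6]
width: 0.003
```

Request:
carry_out(steps=[0,0,0,-0.02,0,0,0,0,-0.02,0,0,0,0,-0.02,0])

```text
clock: 5.6
position: [0.5119, -0.0281, 0.0224]
ee_rot: [-1.57, 0.05, -0.05]
force: [1.3, 1.0, 3.9]
width: 0.004
```

Request:
carry_out(steps=[0,0,0,-0.015,0,0,0,0,-0.015,0,0,0,0,-0.015,0])

```text
clock: 5.9
position: [0.5119, -0.028, 0.021]
ee_rot: [-1.57, 0.05, -0.051]
force: [2.3, -0.4, 4.9]
width: 0.004
```

```bash
python3 - <<'E'
from h import *
for _ in range(5):
    im,d=get_image('wrist'); s=arm.observe(); print(s['force'].round(2),s['position'].round(4))
E
```

```text
[ 1.32 -0.62  5.58] [ 0.5119 -0.0281  0.0209]
[0.14 0.18 5.35] [ 0.5119 -0.0281  0.021 ]
[0.68 0.07 4.97] [ 0.5118 -0.028   0.0209]
[0.48 0.01 5.39] [ 0.5119 -0.0281  0.021 ]
[0.89 0.03 5.16] [ 0.5118 -0.0281  0.0209]
```

Request:
carry_out(steps=[0,0,0,0.1,0,0,0,0,0.5,0,0,0,0,1.0,0,0,0,0,1.0,0])

```text
clock: 6.55
position: [0.5146, -0.0284, 0.1265]
ee_rot: [-1.569, 0.044, -0.056]
force: [0.9, -0.3, -0.8]
width: 0.001
```

Request:
carry_out(steps=[0,0.4,-0.3,0,0,0,0.8,-0.6,0,0,0,0.8,-0.6,0,0])

```text
clock: 6.85
position: [0.5948, -0.0931, 0.1209]
ee_rot: [-1.573, 0.052, -0.055]
force: [-0.5, -0.1, 0.1]
width: 0.004
```

Request:
carry_out(steps=[0,0.35,-0.3,0,0,0,0.67,-0.6,0,0,0,0.67,-0.6,0,0,0,0.67,-0.6,0,0])

```text
clock: 7.25
position: [0.6577, -0.1487, 0.1199]
ee_rot: [-1.57, 0.053, -0.049]
force: [0.2, -0.1, -1.1]
width: 0.007
```

```bash
python3 - <<'E'
from h import *
im,d=snap('scene','s3');s=arm.observe();print(s['position'],s['force'],s['clock'])
c=camera_info('scene');f=210/np.tan(np.radians(c['fovy'])/2)
R=np.array(c['R']);t=np.array(c['t'])
v,u=np.mgrid[:420,:560]
W=(np.stack([(u-c['cx'])/f*d,(v-c['cy'])/f*d,d],-1)-t)@R
m=(abs(W[...,1]+.147)<.03)&(abs(W[...,0]-.66)<.03)&(W[...,2]>.13)&(W[...,2]<.2)
P=W[m];P=P[np.argsort(P[:,2])];print(P[:10].round(3))
b=P[P[:,2]<P[0,2]+.02];print(b.min(0),b.max(0))
k=W[...,2];mk=(abs(W[...,1]+.147)<.02)&(abs(W[...,0]-.66)<.02)&(k>.117)&(k<.127);print('knob',mk.sum(),W[mk].mean(0) if mk.any() else '')
cv2.imwrite('pics/crop4.png',cv2.resize(im[140:340,130:350,::-1],None,fx=3,fy=3,interpolation=cv2.INTER_CUBIC))
E
```

```text
[ 0.65741691 -0.14749744  0.12014525] [ 0.07873995  1.15993851 -0.13317931] 7.3
[[ 0.668 -0.148  0.154]
 [ 0.669 -0.147  0.154]
 [ 0.666 -0.149  0.157]
 [ 0.668 -0.15   0.157]
 [ 0.669 -0.147  0.157]
 [ 0.67  -0.154  0.158]
 [ 0.671 -0.146  0.158]
 [ 0.669 -0.155  0.158]
 [ 0.669 -0.148  0.159]
 [ 0.669 -0.153  0.159]]
[ 0.66603378 -0.16670049  0.15431231] [ 0.67145435 -0.13464692  0.17427392]
knob 114 [ 0.66208053 -0.14891812  0.12141928]
```

View pics/crop4.png

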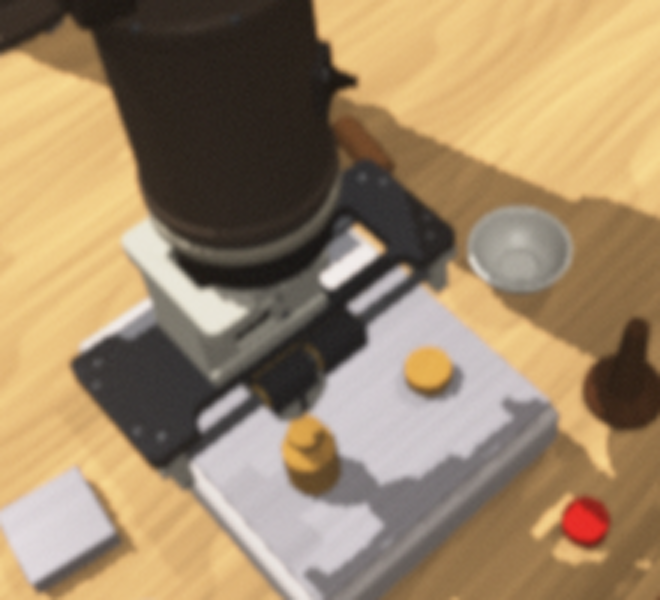

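The shut fingers hang centred over the knob at crop (305,435), tips about 32 mm above it. Descending.

Request:
carry_out(steps=[0,0.01,0,-0.12,0,0,0.01,0,-0.24,0,0,0.01,0,-0.28,0,0,0.01,0,-0.28,0,0,0.01,0,-0.28,0])

```text
clock: 7.8
position: [0.6595, -0.1479, 0.0928]
ee_rot: [-1.57, 0.05, -0.05]
force: [0.5, 1.3, 0.2]
width: 0.005
```

Request:
carry_out(steps=[0,0,0,-0.02,0,0,0,0,-0.04,0,0,0,0,-0.04,0])

```text
clock: 8.1
position: [0.6595, -0.1481, 0.0887]
ee_rot: [-1.57, 0.05, -0.05]
force: [0.1, -0.9, -0.3]
width: 0.004
```

Request:
carry_out(steps=[0,0,0,-0.02,0,0,0,0,-0.02,0,0,0,0,-0.02,0])

```text
clock: 8.4
position: [0.6598, -0.1482, 0.0871]
ee_rot: [-1.57, 0.05, -0.05]
force: [1.0, 0.0, 2.4]
width: 0.003
```

Contact at about 0.087. Pressing about 3 mm more.

Request:
carry_out(steps=[0,0,0,-0.015,0,0,0,0,-0.015,0,0,0,0,-0.015,0])

```text
clock: 8.7
position: [0.6598, -0.1482, 0.0855]
ee_rot: [-1.57, 0.05, -0.05]
force: [0.2, 0.4, 2.0]
width: 0.004
```

Request:
carry_out(steps=[0,0,0,-0.015,0,0,0,0,-0.015,0,0,0,0,-0.015,0])

```text
clock: 9.0
position: [0.6598, -0.1481, 0.084]
ee_rot: [-1.57, 0.05, -0.05]
force: [-0.1, 0.2, 3.7]
width: 0.006
```

```bash
python3 - <<'E'
from h import *
for _ in range(4):
    get_image('wrist'); s=arm.observe(); print(s['force'].round(2),s['position'].round(4))
E
```

```text
[-0.83 -1.    3.87] [ 0.6598 -0.1482  0.084 ]
[ 0.41 -0.74  4.5 ] [ 0.6597 -0.1481  0.084 ]
[ 0.24 -1.02  4.81] [ 0.6597 -0.1482  0.084 ]
[ 0.1  -0.21  4.17] [ 0.6598 -0.1482  0.084 ]
```

Request:
carry_out(steps=[0,0,0,0.06,0,0,0,0,0.4,0,0,0,0,0.4,0,0,0,0,0.4,0])

```text
clock: 9.6
position: [0.6598, -0.148, 0.1245]
ee_rot: [-1.57, 0.049, -0.051]
force: [-0.8, 0.0, -0.3]
width: 0.006
```

Request:
carry_out(steps=[0,-0.4,0,0,0,0,-0.8,-0.02,0,0,0,-0.8,-0.02,0,0])

```text
clock: 9.9
position: [0.5724, -0.1507, 0.1221]
ee_rot: [-1.569, 0.058, -0.046]
force: [-0.5, -0.3, -0.1]
width: 0.004
```

Request:
carry_out(steps=[0,-0.4,0,0,0,0,-0.77,0,0,0,0,-0.77,0,0,0,0,-0.77,0,0,0,0,-0.77,0,0,0])

```text
clock: 10.4
position: [0.5036, -0.1498, 0.1237]
ee_rot: [-1.57, 0.049, -0.05]
force: [-0.1, 0.7, 0.5]
width: 0.005
```

```bash
python3 - <<'E'
from h import *
im,d=snap('scene','s4');s=arm.observe();print(s['position'],s['force'],s['clock'])
c=camera_info('scene');f=210/np.tan(np.radians(c['fovy'])/2)
R=np.array(c['R']);t=np.array(c['t'])
v,u=np.mgrid[:420,:560]
W=(np.stack([(u-c['cx'])/f*d,(v-c['cy'])/f*d,d],-1)-t)@R
def near(x,y,r,a,b): 
    m=(abs(W[...,1]-y)<r)&(abs(W[...,0]-x)<r)&(W[...,2]>a)&(W[...,2]<b);return W[m]
P=near(.503,-.15,.03,.14,.18);print('finger',P.min(0),P.max(0))
for n,q in(('knob',near(.661,-.148,.02,.117,.128)),('obl',near(.504,-.15,.03,.058,.066)),('round',near(.512,-.028,.02,.058,.066)),('low',near(.665,-.047,.03,.076,.086))):
    print(n,len(q),((q.min(0)+q.max(0))/2).round(4),q.mean(0).round(4))
E
```

```text
[ 0.50373451 -0.14987866  0.12371485] [ 0.4338202  -0.03171733 -0.74716362] 10.45
finger [ 0.49465747 -0.16766327  0.15921029] [ 0.51752049 -0.13343389  0.17995527]
knob 114 [ 0.6612 -0.1483  0.1206] [ 0.6618 -0.1487  0.1215]
obl 153 [ 0.5025 -0.1526  0.062 ] [ 0.5035 -0.1533  0.0616]
round 89 [ 0.5113 -0.03    0.0615] [ 0.5123 -0.0299  0.062 ]
low 187 [ 0.666  -0.0508  0.0797] [ 0.667  -0.0511  0.0797]
```

Request:
carry_out(steps=[0,-0.01,0,-0.4,0,0,-0.01,0,-0.7,0,0,-0.01,0,-0.88,0,0,-0.01,0,-0.92,0,0,-0.01,0,-0.92,0])

```text
clock: 10.95
position: [0.5018, -0.1501, 0.0314]
ee_rot: [-1.57, 0.051, -0.049]
force: [-0.2, -0.9, -0.2]
width: 0.002
```

Request:
carry_out(steps=[0,0,0,-0.02,0,0,0,0,-0.04,0,0,0,0,-0.04,0])

```text
clock: 11.25
position: [0.5021, -0.1501, 0.0284]
ee_rot: [-1.57, 0.049, -0.051]
force: [-0.2, -0.6, 0.3]
width: 0.003
```

Request:
carry_out(steps=[0,0,0,-0.02,0,0,0,0,-0.03,0,0,0,0,-0.03,0])

```text
clock: 11.55
position: [0.5021, -0.1501, 0.0251]
ee_rot: [-1.57, 0.049, -0.051]
force: [0.9, -0.1, 3.8]
width: 0.003
```

Request:
carry_out(steps=[0,0,0,-0.015,0,0,0,0,-0.025,0,0,0,0,-0.025,0])

```text
clock: 11.85
position: [0.5021, -0.1502, 0.0224]
ee_rot: [-1.57, 0.049, -0.051]
force: [1.1, -0.2, 3.8]
width: 0.001
```

```bash
python3 - <<'E'
from h import *
for _ in range(4):
    get_image('wrist'); s=arm.observe(); print(s['force'].round(2),s['position'].round(4))
E
```

```text
[ 2.19 -0.14  4.09] [ 0.5021 -0.1501  0.0225]
[ 1.78 -0.04  4.12] [ 0.5021 -0.1502  0.0225]
[ 1.27 -0.22  5.2 ] [ 0.5021 -0.1502  0.0225]
[1.56 0.41 3.69] [ 0.5021 -0.1502  0.0225]
```

Request:
carry_out(steps=[0,0,0,-0.012,0,0,0,0,-0.012,0,0,0,0,-0.012,0])

```text
clock: 12.35
position: [0.5021, -0.1501, 0.0213]
ee_rot: [-1.57, 0.049, -0.051]
force: [2.3, -1.2, 5.1]
width: 0.004
```

Request:
carry_out(steps=[0,0,0,0.1,0,0,0,0,0.5,0,0,0,0,1.0,0,0,0,0,1.0,0,0,0,0,1.0,0])

```text
clock: 12.85
position: [0.5013, -0.15, 0.1222]
ee_rot: [-1.57, 0.049, -0.051]
force: [-0.1, -0.6, -1.2]
width: 0.004
```

```bash
python3 - <<'E'
from h import *
im,d=snap('scene','s5');s=arm.observe();print(s['position'],s['force'],s['clock'])
c=camera_info('scene');f=210/np.tan(np.radians(c['fovy'])/2)
R=np.array(c['R']);t=np.array(c['t'])
v,u=np.mgrid[:420,:560]
W=(np.stack([(u-c['cx'])/f*d,(v-c['cy'])/f*d,d],-1)-t)@R
def near(x,y,r,a,b): 
    m=(abs(W[...,1]-y)<r)&(abs(W[...,0]-x)<r)&(W[...,2]>a)&(W[...,2]<b);return W[m]
for n,q in(('knob',near(.661,-.148,.02,.117,.128)),('obl',near(.504,-.15,.03,.058,.066)),('sq',near(.508,-.09,.02,.058,.066)),('round',near(.512,-.028,.02,.058,.066)),('low',near(.665,-.047,.03,.076,.086))):
    print(n,len(q),q.mean(0).round(4))
cv2.imwrite('pics/s5c.png',im[:,:,::-1])
E
```

```text
[ 0.50050161 -0.14973656  0.12096304] [-0.38476724 -0.27860215 -0.27489987] 12.9
knob 114 [ 0.6618 -0.1488  0.1215]
obl 150 [ 0.5034 -0.1532  0.0616]
sq 132 [ 0.5081 -0.0915  0.0618]
round 92 [ 0.5125 -0.0299  0.0619]
low 185 [ 0.6669 -0.0509  0.0798]
```

View pics/s5.png

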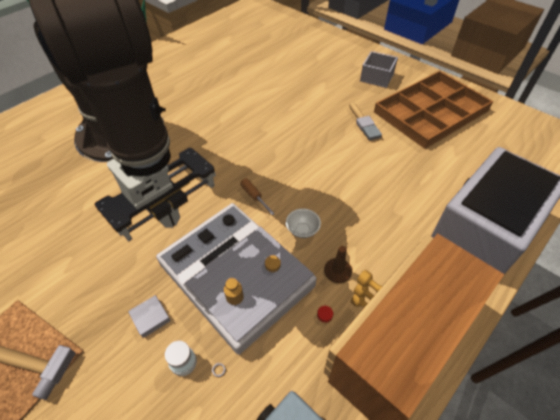

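All keys and weights are back at rest, and the other things appear where they began.

```bash
python3 -c "
from h import *
print(arm.sign_off())"
```

```text
the job is handed in; nothing more can be done
None
```

I pressed the round key, tapped the tall weight's knob, then pressed the oblong key, all with shut fingers. Each came back up before the next, and I handed the job in at about 13 s; no verdict is reported.

| Touch | Measured force | Approx. travel (from tool height and force) |
|---|---|---|
| Round key | 5.3 N | 6 mm |
| Tall weight knob (pan) | 4.3 N | 3 mm |
| Oblong key | 5.1 N | 5–6 mm |

**Last checks:** In the final depth view all three keys stood at about 62 mm. The knob was at 121.5 mm and the low weight at 80 mm, both within 1 mm of where they were measured before the last press. The square key was not touched. By eye, the other things were where they began, and the arm was clear of everything.

**One disagreement:** The real fingertips sit about 35 mm above the reported tool point. My first descent, set by that reading, therefore stopped short of the round key with no contact force. The scene camera's depth and the wrist view both showed the gap. After that I used the offset and felt for contact, and all three contacts matched it.

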